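# Empty the bead shaker

## Task

On the ledge a clear bead shaker with a perforated metal cap stands in a white tipping stand. Unscrew the cap anticlockwise, lift it off and set it down, holes up, in the middle of the stand's cork pad; then tip the open jar over towards its tray until both remaining beads have poured out of the wide mouth into the tray.

Things in the scene. Friction and masses are not known exactly. Their poses are not given: they have to be found in the camera images.
- stand: White plastic stand, fixed. Origin on the ledge under the jar's axis; +x = way the jar tips, z up. Tray x -45..165, y -65..65 mm, floor 3, rim 25 mm high. Uprights at y = +-34 mm (22 x 6 mm, top z 88) carry the jar's pivot: axis along y at x 0, z 75. Cork pad for the cap: 80 mm square, centre x 0, y 135 mm, top z 8, on the +y side. A like jar with a plain lid and no stand is not part of the job.
- cap: Perforated round aluminium cap, diameter 58-61 mm, 28 mm high, 35 g, flat top with dark 5 mm holes. Origin: centre of its lower edge, z up; at the start 100 mm over the ledge, on the jar. Inner lugs hold it: turned anticlockwise (from above) 60 to 100 degrees it lifts straight off, 25 mm clears the rim. It does not rise while turning, turns easily, and stops dead clockwise. Grip it across any diameter.
- bead_a: Round ceramic bead, diameter 19 mm, 12 g; origin its centre. Starts in the jar: a clear straight tumbler on the stand's pivot, outside diameter 45 mm, bore 40, upright at the start with base at z 35 and open rim at z 125 mm. With the cap off, a push high on its back (-x side of the stand) tips it towards +x; upright is its stop the other way.
- bead_b: The second bead, same as the first. Tipping the jar takes about 0.2 N m (4 to 5 N near the rim); it stays at any angle it is left at and ends at a stop 126 degrees (2.2 rad) from upright, mouth down into the tray. Follow its back round the pivot, pushing first forward, then down. The beads roll out past about 105 degrees; go on to the stop.
There are look-alikes about, which are no part of the job. Leave any pink or red look-alike of the cap alone.

How it is judged:
On the way, in this order (a step that is already met when the one before it is completed fails the run):
1. the cap is off the jar and lies upright on the cork pad (x of cap in the frame of stand between -0.025 and 0.025 m and y of cap in the frame of stand between 0.11 and 0.16 m and height (world z) of cap below 0.012 m and angle between cap's own z axis and vertical below 0.17 rad), for 0.2 s.
2. both beads have poured out into the tray (height (world z) of each of bead_a, bead_b below 0.03 m), for 0.2 s.
At the end, for the whole second after the job is handed in: The cap lies at rest and upright (within 10 degrees) on the cork pad, its centre within 25 mm of the pad's centre along each of the stand's axes, and both beads lie on the floor of the stand's tray, inside its rim (all of step 1 and all of step 2 and linear speed of cap below 0.03 m/s and x of bead_a in the frame of stand between -0.045 and 0.165 m and y of bead_a in the frame of stand between -0.065 and 0.065 m and x of bead_b in the frame of stand between -0.045 and 0.165 m and y of bead_b in the frame of stand between -0.065 and 0.065 m); the robot touches nothing.
It also fails if it takes over 58 s, if anything falls off the work surface, if the arm or the gripper's body presses on something with over 40 N, if the wrist force passes 120 N, or if a joint passes its speed limit or range.

## Robot

A 6-joint arm with a two-finger parallel gripper is mounted at the origin on the work surface. World frame = base frame: x ahead of the robot, y to its left, z up, the work surface at z = 0. Lengths are in m, angles in rad, forces in N, time in s.
With the tool pointing down it reaches from about 0.35 to 0.875 m from the base axis. Payload 15.5 kg.
Tool frame: the origin (TCP) lies at the very end of the fingers, on their centre line; the grasp point (between the pads) lies 19 mm behind it (ctrl.grasp_offset is the z of the grasp point in the tool frame, in m); z points along the fingers, y is the direction in which the jaws open and shut (so a half turn about z gives the same grasp; the last joint's range is limited). The gripper opens to 85 mm and grips with 20 to 120 N. Pads are 22 mm wide; open, the fingers measure 114 mm over their backs; the gripper's body (76 mm by 85 mm) begins 54 mm behind the grasp point. The pads swing forward as they close: fully open they stand 13 mm farther back than shut.
Start: joints at [1.063, 0.494, 1.345, -0, 1.302, -0.096], TCP at [0.25, 0.573, 0.231] pointing down, gripper open.
Joint ranges: [-2.91, 2.91], [-0.82, 2.16], [0.22, 2.67], [-1.22, 4.37], [0.12, 2.79], [-3.08, 3.08]. Speed limits (rad/s): [1.89, 1.89, 2.57, 3.01, 3.01, 3.01].

## Interface

Orientations are given as a unit quaternion [x, y, z, w].
In Python, from rig import ctrl, vision gives the robot as it stands. The module is installed in compiled form; this text tells all that it offers.
- The arm moves only by the tool play_rows, never from a script. Its argument "motion" is a list of rows, each an object with "offset": the shift along the tool's x, y, z in mm, a list of three; "yaw": the turn about the tool's z in rad. In form: [{"offset": [x, y, z], "yaw": yaw}, ...]. A call has 1 to 8 rows; each row shifts and turns the commanded pose from where the row before left it, along the tool's axes as they then stand; what a row does not reach is not made up. A row lasts 1/10 s, in which the tool goes at most 50 mm and 8.59 degrees, less where a joint would pass 70% of its speed; a pose out of reach is approached as far as the arm can. A call with a gripper value outside its range is refused whole. "claw" is the opening, from 0 (shut) to 1 (fully open), set as the call begins (left out, the last holds). The fingers move at their own pace and stop on an object; "grip_force" is the grip in N (left out, the last holds). Time passes only in rows, so rows that do not move let the fingers close. It gives the time, the measured TCP pose, the force and the opening at its end, in the units of the state.
- ctrl.state(): the state, without advancing time (a new reading comes with each control period).
- vision.snapshot(name): name is "scene" or "top"; returns a dict with "frame" (480x640x3 uint8, red, green, blue), "vfov" (degrees; the focal length in pixels is half the picture's height over the tangent of half this angle, whatever the lens; pixels are square), "cx", "cy" (the principal point, pixels), "dist_coeffs" ([k1, k2, p1, p2, k3] as OpenCV has them; the pictures are not rectified), "T" (4x4, takes a point from camera to world coordinates). Camera axes: x right, y up, looking along -z (the intrinsics and any distortion apply to the point x, -y, -z); pixel columns grow to the right and rows downward; lengths in m; the calibration is good to about 2 mm. A picture is of the moment at which its call begins. There is no depth.
- ctrl.sign_off(): hands the job in, once; it reports no verdict.
The state is a dict: "time_s": time; "q": joint angles; "qvel": joint speeds; "joint_torque": joint torques, N m; "position": TCP position; "orientation": TCP orientation; "force": force on the tool from outside, world axes, zero at the start; "wrist_torque": the same for the moment, N m; "grip_width": finger opening in m.
Only numpy, scipy, OpenCV 4.12 (cv2) and the standard library are available. Lean on these libraries where they do the work, as an engineer would, in place of code of your own. Each camera call takes 0.05 s, during which the arm holds its last target. There are 200 camera calls.

## Working session

There is one attempt and no reset: what is moved stays moved. The work goes in short steps, Python scripts to look and compute and a tool call to move; the robot and the scene stay as the last step left them, time stands still between calls to the robot, and variables do not carry over. Pictures are saved under pics/ and viewed, about 8 in all and at most 12, crops included, and the job is handed in when it is done.

Besides the shell and the picture viewer there is one more tool, called after "Call:" as a command line: name --argument value ..., lists and objects as JSON in quotes. play_rows: Moves the arm, as the interface text tells. Its arguments: {"type":"object","properties":{"motion":{"type":"array"},"claw":{"type":"number"},"grip_force":{"type":"number"}},"required":["motion"]}

```bash
mkdir -p pics
cat > h.py <<'E'
import numpy as np, cv2
from rig import ctrl, vision
def snap(n,f=None):
    s=vision.snapshot(n); im=np.array(s['frame'])[:,:,::-1].copy()
    if f: cv2.imwrite('pics/'+f,im)
    s['im']=im; np.save('last_'+n+'.npy',s,allow_pickle=True); return s
def K(s):
    f=240/np.tan(np.radians(s['vfov'])/2); return np.array([[f,0,s['cx']],[0,f,s['cy']],[0,0,1.]])
def ray(s,px):
    u=cv2.undistortPoints(np.array([[px]],float),K(s),np.array(s['dist_coeffs'],float))[0,0]
    T=np.array(s['T']); d=T[:3,:3]@np.array([u[0],-u[1],-1]); return T[:3,3],d/np.linalg.norm(d)
def onz(s,px,z):
    o,d=ray(s,px); return o+d*(z-o[2])/d[2]
def tri(s1,p1,s2,p2):
    o1,d1=ray(s1,p1);o2,d2=ray(s2,p2)
    t=np.linalg.lstsq(np.c_[d1,-d2],o2-o1,rcond=None)[0]
    a=o1+t[0]*d1;b=o2+t[1]*d2; return (a+b)/2,np.linalg.norm(a-b)
def proj(s,P):
    T=np.array(s['T']); c=T[:3,:3].T@(np.array(P,float)-T[:3,3]); c=c*[1,-1,-1]
    return cv2.projectPoints(c[None],np.zeros(3),np.zeros(3),K(s),np.array(s['dist_coeffs'],float))[0][0,0]
def load(n): return np.load('last_'+n+'.npy',allow_pickle=True).item()
E
python3 - <<'E'
from h import *
for n in ('scene','top'):
    s=snap(n,n+'0.png'); print(n,s['vfov'],s['cx'],s['cy'],s['dist_coeffs'],np.round(s['T'],3).tolist())
st=ctrl.state(); print(st, ctrl.grasp_offset)
E
```

```text
scene 54.328707664178445 322.25210873536065 244.93553791364033 [-0.10651562  0.          0.          0.          0.        ] [[-0.602, -0.682, 0.415, 0.752], [0.799, -0.518, 0.306, 0.077], [0.006, 0.516, 0.857, 0.648], [0.0, 0.0, 0.0, 1.0]]
top 53.31984471219991 319.99644834501703 241.76801155116223 [-0.05923257  0.          0.          0.          0.        ] [[0.028, 0.996, -0.087, 0.414], [-0.999, 0.03, 0.024, -0.098], [0.026, 0.086, 0.996, 0.732], [0.0, 0.0, 0.0, 1.0]]
{'time_s': 0.1, 'q': array([ 1.06352649e+00,  4.94142510e-01,  1.34606439e+00, -4.13331417e-05,
        1.30245750e+00, -9.55171015e-02]), 'qvel': array([-5.54480593e-04, -9.73157952e-05, -1.78862200e-03,  5.85824006e-04,
       -1.83673633e-03, -6.34915285e-04]), 'joint_torque': array([ 2.20486465e-03, -8.83580160e+01, -3.84562147e+01,  4.17272565e-05,
        5.28031960e-03,  3.06618210e-05]), 'position': array([0.25000334, 0.57248302, 0.23074814]), 'orientation': array([ 2.04419695e-01,  9.78883191e-01, -5.17634590e-04, -1.40049289e-04]), 'force': array([-0.03997489,  0.58724962, -0.65535414]), 'wrist_torque': array([0.01019054, 0.00502907, 0.0124113 ]), 'grip_width': 0.08497620045448748} -0.0187
```

View pics/scene0.png

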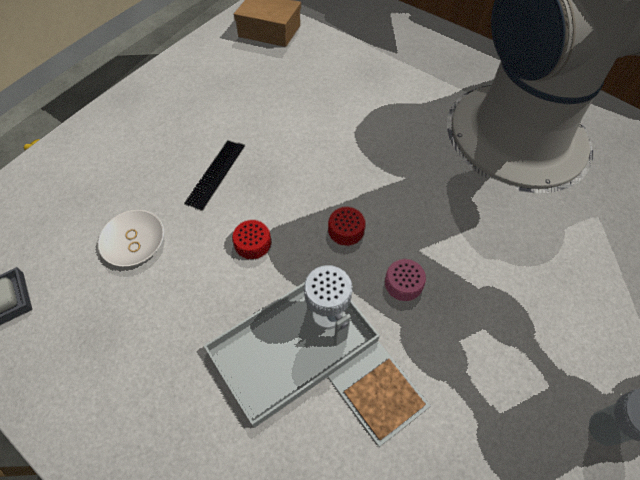

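View pics/top0.png

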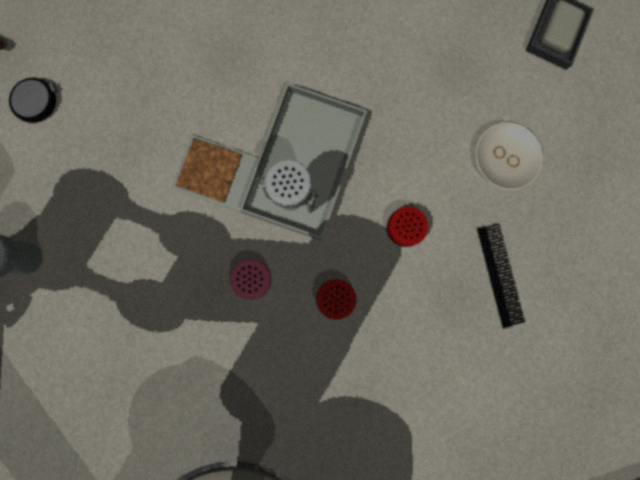

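The scene picture shows the silver perforated cap on the stand at (328,288), which is (288,183) in the top picture. It could be confused with:
- red caps at scene (252,239) and (347,226)
- a pink cap at scene (405,280)
- the plain-lidded jar at top (33,100)

I choose the silver one on the stand, with the cork pad at scene (385,398) and top (209,169).

Run:
```python
from h import *
S={n:load(n) for n in('scene','top')}
cen={}
for n,c,r in(('scene',(328,286),40),('top',(288,183),40)):
    im=S[n]['im']; hsv=cv2.cvtColor(im,cv2.COLOR_BGR2HSV)
    # cork
    m=cv2.inRange(hsv,(5,90,40),(22,255,255))
    x0,y0,x1,y1=(330,345,440,455) if n=='scene' else (165,125,255,215)
    mm=np.zeros_like(m); mm[y0:y1,x0:x1]=m[y0:y1,x0:x1]
    mm=cv2.morphologyEx(mm,cv2.MORPH_CLOSE,np.ones((5,5)))
    cs=max(cv2.findContours(mm,0,2)[0],key=cv2.contourArea)
    box=cv2.boxPoints(cv2.minAreaRect(cs)); ap=cv2.approxPolyDP(cs,8,True)[:,0]
    P=np.array([onz(S[n],p,.008) for p in ap.astype(float)])
    print(n,'cork',ap.tolist(),P[:,:2].round(4).tolist(),P.mean(0).round(4)); 
    mo=cv2.moments(cs); cen[n,'cork']=(mo['m10']/mo['m00'],mo['m01']/mo['m00'])
    # holes of cap: dark spots within the bright top
    g=cv2.cvtColor(im,cv2.COLOR_BGR2GRAY)
    crop=cv2.resize(im[c[1]-50:c[1]+60,c[0]-60:c[0]+60],None,fx=3.3,fy=3.3,interpolation=2); cv2.imwrite(f'pics/c_{n}.png',crop)
    bh=cv2.morphologyEx(g,cv2.MORPH_BLACKHAT,np.ones((9,9)))
    hm=((bh>40)).astype(np.uint8); z=np.zeros_like(hm); cv2.circle(z,c,22,1,-1); hm*=z
    k,l,stt,ct=cv2.connectedComponentsWithStats(hm)
    good=[i for i in range(1,k) if stt[i,4]>=4]
    pts=ct[good]; e=pts.mean(0); cen[n,'cap']=e
    print(n,'holes',len(good),e.round(1), 'hull ellipse',cv2.fitEllipse(pts[cv2.convexHull(pts.astype(np.float32),returnPoints=False)[:,0]].astype(np.float32)) if len(pts)>6 else '')
for k in('cork','cap'):
    print(k,tri(S['scene'],cen['scene',k],S['top'],cen['top',k]))
a=cv2.imread('pics/c_scene.png');b=cv2.imread('pics/c_top.png');cv2.imwrite('pics/crop.png',np.hstack([a,b]))
```

```text
scene cork [[388, 359], [344, 391], [380, 439], [424, 404]] [[0.5354, 0.0347], [0.6088, 0.0114], [0.6318, 0.0857], [0.5588, 0.1084]] [0.5837 0.0601 0.008 ]
scene holes 19 [327.8 285.2] hull ellipse ((327.8000793457031, 285.403076171875), (26.066940307617188, 29.375829696655273), 93.66902160644531)
top cork [[194, 139], [176, 185], [223, 201], [240, 155]] [[0.6311, 0.0841], [0.5579, 0.1077], [0.5353, 0.0343], [0.608, 0.0116]] [0.5831 0.0594 0.008 ]
top holes 19 [287.4 181.6] hull ellipse ((287.4710388183594, 181.56370544433594), (27.510883331298828, 28.18221664428711), 70.5793228149414)
cork (array([0.58395695, 0.06052749, 0.00406018]), np.float64(0.0006929183369212804))
cap (array([ 0.54262595, -0.06848902,  0.12848773]), np.float64(0.0009559877350069679))
```

View pics/crop.png

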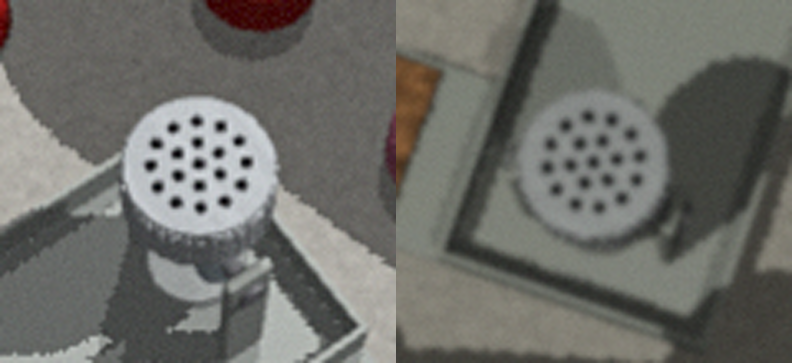

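The crop shows the silver cap with its 19 holes on the stand's clear jar, so the choice holds. Measured positions:
- **Cap top:** (0.5426, -0.0685), z 0.1285.
- **Cork centre:** (0.5835, 0.060).
- **Stand yaw:** about -17.6°.

Now I set out.

Call:
play_rows --motion '[{"offset": [-33, -29, 0], "yaw": 0}, {"offset": [-33, -29, 0], "yaw": 0}, {"offset": [-33, -29, 0], "yaw": 0}, {"offset": [-33, -29, 0], "yaw": 0}, {"offset": [-33, -29, 0], "yaw": 0}, {"offset": [-33, -29, 0], "yaw": 0}, {"offset": [-33, -29, 0], "yaw": 0}, {"offset": [-33, -29, 0], "yaw": 0}]' --claw 1

```text
time_s: 0.9
position: [0.3995, 0.2528, 0.2312]
orientation: [0.204, 0.979, -0.0, -0.0]
force: [-0.0, 0.8, -0.5]
grip_width: 0.085
```

Call:
play_rows --motion '[{"offset": [-33, -29, 0], "yaw": 0}, {"offset": [-33, -29, 0], "yaw": 0}, {"offset": [-33, -29, 0], "yaw": 0}, {"offset": [-33, -29, 0], "yaw": 0}, {"offset": [-33, -29, 0], "yaw": 0}, {"offset": [-33, -29, 0], "yaw": 0}, {"offset": [-30, -29, 0], "yaw": 0}, {"offset": [-29, -29, 0], "yaw": 0}]'

```text
time_s: 1.7
position: [0.5422, -0.0628, 0.2311]
orientation: [0.205, 0.979, 0.0, -0.0]
force: [-0.2, 1.0, -0.2]
grip_width: 0.085
```

Call:
play_rows --motion '[{"offset": [0, 0, 0], "yaw": 0.145}, {"offset": [0, 0, 0], "yaw": 0.145}, {"offset": [0, 0, 0], "yaw": 0.145}, {"offset": [0, 0, 0], "yaw": 0.145}, {"offset": [0, 0, 0], "yaw": 0.145}, {"offset": [0, 0, 0], "yaw": 0.145}, {"offset": [0, 0, 0], "yaw": 0.145}, {"offset": [0, 0, 0], "yaw": 0.145}]'

```text
time_s: 2.5
position: [0.5417, -0.0609, 0.231]
orientation: [0.71, 0.705, -0.0, -0.0]
force: [-0.0, -0.0, -0.7]
grip_width: 0.0856
```

Call:
play_rows --motion '[{"offset": [0, 0, 0], "yaw": 0.13}, {"offset": [-7.5, 2, 0], "yaw": 0}, {"offset": [0, 0, 25], "yaw": 0}, {"offset": [0, 0, 25], "yaw": 0}, {"offset": [0, 0, 20], "yaw": 0}, {"offset": [0, 0, 0], "yaw": 0}, {"offset": [0, 0, 0], "yaw": 0}]'

```text
time_s: 3.2
position: [0.543, -0.069, 0.1616]
orientation: [0.751, 0.66, -0.0, -0.0]
force: [-0.1, -0.3, 0.8]
grip_width: 0.0856
```

Run:
```python
from h import *
s=snap('scene'); t=snap('top')
a=cv2.resize(s['im'][200:380,240:420],(400,400));b=cv2.resize(t['im'][100:280,200:380],(400,400))
cv2.imwrite('pics/c2.png',np.hstack([a,b]))
st=ctrl.state();print(st['position'],st['orientation'],st['q'])
print(proj(s,st['position']),proj(t,st['position']))
```

```text
[ 0.54354563 -0.06902645  0.16238142] [7.51438293e-01 6.59802895e-01 4.49123437e-04 6.55718149e-04] [-2.35295140e-01  4.65582731e-01  1.62114639e+00 -2.63413695e-05
  1.05327414e+00 -1.05599208e-01]
[326.97949627 272.70665931] [286.40211939 175.14188644]
```

View pics/c2.png

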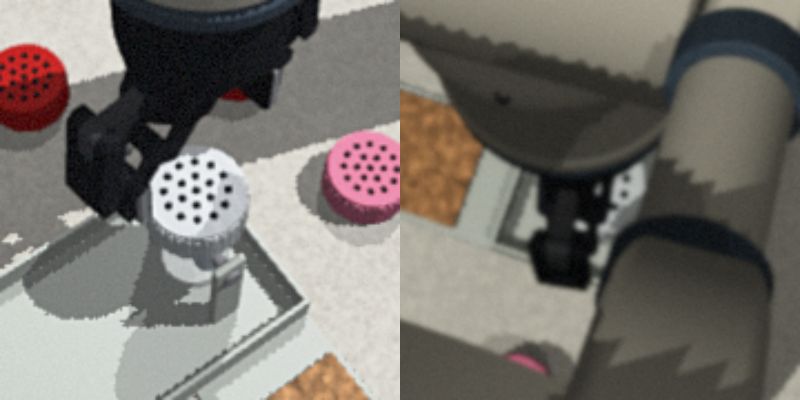

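The crops show the open jaws on either side of the silver cap (scene 328,285), with the right-hand finger behind it. That is centred well enough, so I descend and grip.

Call:
play_rows --motion '[{"offset": [0, 0, 15], "yaw": 0}, {"offset": [0, 0, 15], "yaw": 0}, {"offset": [0, 0, 15], "yaw": 0}, {"offset": [0, 0, 14.5], "yaw": 0}, {"offset": [0, 0, 0], "yaw": 0}]'

```text
time_s: 3.8
position: [0.5426, -0.0687, 0.1014]
orientation: [0.752, 0.66, -0.0, -0.0]
force: [-0.7, 0.2, 1.0]
grip_width: 0.0853
```

Call:
play_rows --motion '[{"offset": [0, 0, 0], "yaw": 0}, {"offset": [0, 0, 0], "yaw": 0}, {"offset": [0, 0, 0], "yaw": 0}, {"offset": [0, 0, 0], "yaw": 0}, {"offset": [0, 0, 0], "yaw": 0}, {"offset": [0, 0, 0], "yaw": 0}]' --claw 0 --grip_force 30

```text
time_s: 4.4
position: [0.5434, -0.0689, 0.1032]
orientation: [0.752, 0.659, 0.0, 0.001]
force: [-3.4, -0.1, 10.4]
grip_width: 0.0585
```

Call:
play_rows --motion '[{"offset": [0, 0, 0], "yaw": -0.14}, {"offset": [0, 0, 0], "yaw": -0.14}, {"offset": [0, 0, 0], "yaw": -0.14}, {"offset": [0, 0, 0], "yaw": -0.14}, {"offset": [0, 0, 0], "yaw": -0.14}]'

```text
time_s: 4.9
position: [0.5428, -0.0687, 0.1031]
orientation: [0.478, 0.879, 0.0, 0.0]
force: [-4.5, 0.4, 12.0]
grip_width: 0.0584
```

Call:
play_rows --motion '[{"offset": [0, 0, 0], "yaw": -0.14}, {"offset": [0, 0, 0], "yaw": -0.14}, {"offset": [0, 0, 0], "yaw": -0.14}, {"offset": [0, 0, 0], "yaw": -0.14}, {"offset": [0, 0, 0], "yaw": -0.14}, {"offset": [0, 0, 0], "yaw": 0}, {"offset": [0, 0, 0], "yaw": 0}]'

```text
time_s: 5.6
position: [0.543, -0.069, 0.1031]
orientation: [0.15, 0.989, -0.0, 0.0]
force: [-5.6, -2.8, 10.9]
grip_width: 0.0587
```

Call:
play_rows --motion '[{"offset": [0, 0, -5], "yaw": 0}, {"offset": [0, 0, -8], "yaw": 0}, {"offset": [0, 0, 0], "yaw": 0}]'

```text
time_s: 5.9
position: [0.5432, -0.0689, 0.1162]
orientation: [0.15, 0.989, -0.0, 0.001]
force: [-3.3, -1.4, 1.9]
grip_width: 0.0582
```

Call:
play_rows --motion '[{"offset": [0, 0, -12], "yaw": 0}, {"offset": [0, 0, -15], "yaw": 0}, {"offset": [0, 0, -15], "yaw": 0}, {"offset": [0, 0, -10], "yaw": 0}, {"offset": [0, 0, 0], "yaw": 0}]'

```text
time_s: 6.4
position: [0.5439, -0.0688, 0.1684]
orientation: [0.15, 0.989, -0.0, 0.002]
force: [0.1, -0.4, -0.9]
grip_width: 0.0584
```

Run:
```python
from h import *
s=snap('scene')
cv2.imwrite('pics/c3.png',cv2.resize(s['im'][180:440,200:460],(600,600)))
st=ctrl.state();print(st['position'],st['orientation'],st['force'])
c=np.array([.5426,-.0685]);p=np.array([.5835,.060]);q=st['orientation'];a=2*np.arctan2(q[1],q[0]);
tx=np.array([np.cos(a),np.sin(a)]);ty=np.array([tx[1],-tx[0]])
d=p-st['position'][:2]; print('tool d',d@tx,d@ty,'ang y',np.degrees(np.arctan2(ty[1],ty[0])))
```

```text
[ 0.5433962  -0.06872015  0.16746154] [ 1.50305724e-01  9.88639200e-01 -1.80260498e-05  8.49447296e-04] [-0.09325435 -0.17794804 -0.47360868]
tool d -3.658874891595415e-05 0.1348228083019637 ang y 72.71070547753155
```

View pics/c3.png

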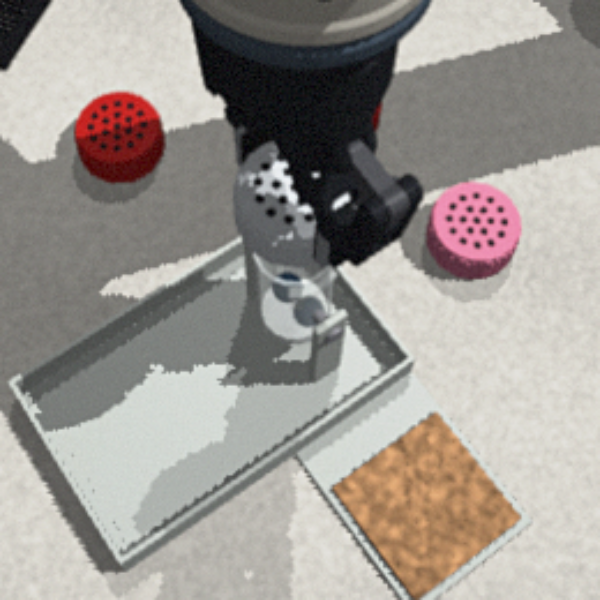

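The picture shows the cap hanging in the gripper at crop (270,195). The open jar with two beads is below it, and the cork pad is at crop (425,505). The pad is 135 mm along tool +y.

Call:
play_rows --motion '[{"offset": [0, 0, -6], "yaw": 0}, {"offset": [0, 25, 0], "yaw": 0}, {"offset": [0, 30, 0], "yaw": 0}, {"offset": [0, 30, 0], "yaw": 0}, {"offset": [0, 30, 0], "yaw": 0}, {"offset": [0, 20, 0], "yaw": 0}, {"offset": [0, 0, 20], "yaw": 0}, {"offset": [0, 0, 30], "yaw": 0}]'

```text
time_s: 7.25
position: [0.584, 0.061, 0.1232]
orientation: [0.15, 0.989, 0.0, 0.001]
force: [-0.1, 0.1, -1.0]
grip_width: 0.0581
```

Call:
play_rows --motion '[{"offset": [0, 0, 30], "yaw": 0}, {"offset": [0, 0, 30], "yaw": 0}, {"offset": [0, 0, 25], "yaw": 0}, {"offset": [0, 0, 10], "yaw": 0}, {"offset": [0, 0, 0], "yaw": 0}, {"offset": [0, 0, 0], "yaw": 0}]'

```text
time_s: 7.85
position: [0.5835, 0.0602, 0.0285]
orientation: [0.15, 0.989, 0.0, 0.0]
force: [0.6, 0.5, 0.2]
grip_width: 0.0584
```

Now I lower it about 16 mm in small steps until it touches.

Call:
play_rows --motion '[{"offset": [0, 0, 7], "yaw": 0}, {"offset": [0, 0, 5], "yaw": 0}, {"offset": [0, 0, 3], "yaw": 0}, {"offset": [0, 0, 0], "yaw": 0}]'

```text
time_s: 8.25
position: [0.5828, 0.0602, 0.0125]
orientation: [0.15, 0.989, -0.0, -0.0]
force: [-0.4, 0.2, -0.3]
grip_width: 0.0585
```

Call:
play_rows --motion '[{"offset": [0, 0, 1.5], "yaw": 0}, {"offset": [0, 0, 0], "yaw": 0}]'

```text
time_s: 8.45
position: [0.5832, 0.0602, 0.0116]
orientation: [0.15, 0.989, 0.0, 0.0]
force: [-0.8, 0.0, 3.6]
grip_width: 0.0582
```

Contact at 3.6 N, so I release and rise.

Call:
play_rows --motion '[{"offset": [0, 0, 0], "yaw": 0}, {"offset": [0, 0, 0], "yaw": 0}, {"offset": [0, 0, 0], "yaw": 0}, {"offset": [0, 0, 0], "yaw": 0}, {"offset": [0, 0, 0], "yaw": 0}]' --claw 1

```text
time_s: 8.95
position: [0.583, 0.0602, 0.0113]
orientation: [0.15, 0.989, -0.0, -0.0]
force: [0.4, 0.0, 0.1]
grip_width: 0.0856
```

Call:
play_rows --motion '[{"offset": [0, 0, -15], "yaw": 0}, {"offset": [0, 0, -25], "yaw": 0}, {"offset": [0, 0, -35], "yaw": 0}, {"offset": [0, 0, -35], "yaw": 0}, {"offset": [0, 0, -35], "yaw": 0}, {"offset": [0, 0, -30], "yaw": 0}]'

```text
time_s: 9.55
position: [0.5831, 0.0602, 0.1882]
orientation: [0.15, 0.989, 0.0, 0.0]
force: [1.4, 0.1, -0.3]
grip_width: 0.0857
```

Call:
play_rows --motion '[{"offset": [30, 0, 0], "yaw": 0}, {"offset": [35, 0, 0], "yaw": 0}, {"offset": [30, 0, 0], "yaw": 0}, {"offset": [0, -30, 0], "yaw": 0}, {"offset": [0, -35, 0], "yaw": 0}, {"offset": [0, -35, 0], "yaw": 0}, {"offset": [0, -35, 0], "yaw": 0}, {"offset": [0, 0, 0], "yaw": 0}]' --claw 0

```text
time_s: 10.35
position: [0.4511, -0.0432, 0.1863]
orientation: [0.152, 0.988, -0.0, -0.0]
force: [0.3, 0.6, 0.1]
grip_width: 0.0003
```

Run:
```python
from h import *
s=snap('scene');t=snap('top')
a=cv2.resize(s['im'][180:440,200:460],(400,400));b=cv2.resize(t['im'][60:300,140:380],(400,400))
cv2.imwrite('pics/c4.png',np.hstack([a,b]))
st=ctrl.state();print(st['time_s'],st['position'],st['orientation'],st['force'],st['grip_width'])
c=np.array([.5426,-.0685]);xs=np.array([.953,-.3026]);ys=np.array([.3026,.953])
d=st['position'][:2]-c;print('stand frame',d@xs,d@ys)
def holes(S,c,r=24):
    g=cv2.cvtColor(S['im'],cv2.COLOR_BGR2GRAY)
    bh=cv2.morphologyEx(g,cv2.MORPH_BLACKHAT,np.ones((9,9)));z=np.zeros_like(bh);cv2.circle(z,tuple(int(v) for v in c),r,1,-1)
    k,l,q,ct=cv2.connectedComponentsWithStats(((bh>40)*z).astype(np.uint8)); return ct[[i for i in range(1,k) if q[i,4]>=3]]
P=[.5835,.060,.036]; hs=holes(s,proj(s,P));ht=holes(t,proj(t,P))
print(len(hs),hs.mean(0),len(ht),ht.mean(0));w=tri(s,hs.mean(0),t,ht.mean(0));print(w)
d=w[0][:2]-c;print('cap in stand',d@xs,d@ys)
```

```text
10.45 [ 0.45203608 -0.04093201  0.18637879] [1.51254203e-01 9.88494897e-01 5.84321868e-05 4.32575379e-05] [ 1.16194273 -0.17706499 -0.15152158] -0.00026465813084047883
stand frame -0.09464949393594997 -0.001132350321738619
22 [386.343716   392.26427081] 0 [nan nan]
 ** On entry to DLASCL parameter number  4 had an illegal value
 ** On entry to DLASCL parameter number  4 had an illegal value
 ** On entry to DLASCL parameter number  4 had an illegal value
 ** On entry to DLASCL parameter number  4 had an illegal value
 ** On entry to DLASCL parameter number  5 had an illegal value
 ** On entry to DLASCL parameter number  4 had an illegal value<stdin>:13: RuntimeWarning: Mean of empty slice.
  ret = um.true_divide(
Traceback (most recent call last):
  File "h.py", line 16, in tri
    t=np.linalg.lstsq(np.c_[d1,-d2],o2-o1,rcond=None)[0]
      ~~~~~~~~~~~~~~~^^^^^^^^^^^^^^^^^^^^^^^^^^^^^^^^
numpy.linalg.LinAlgError: SVD did not converge in Linear Least Squares
```

View pics/c4.png

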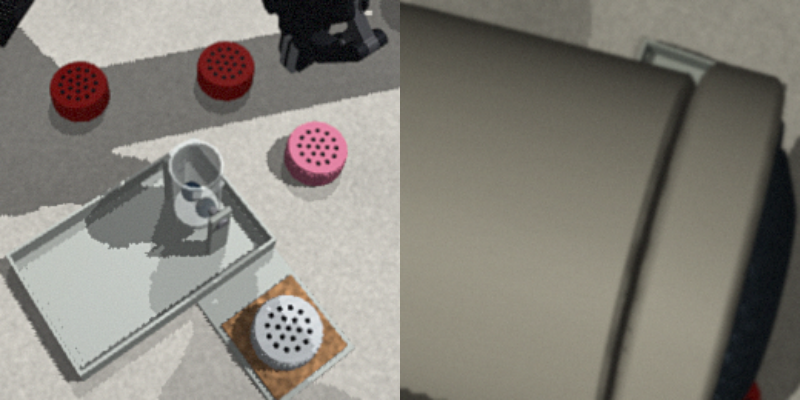

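The cap sits upright in the middle of the cork at crop (288,325), and the jar is open with both beads in it at crop (190,190). The top view is blocked by the arm. Next I go behind the jar with the fingers shut.

Call:
play_rows --motion '[{"offset": [0, 1, 20], "yaw": 0}, {"offset": [0, 0, 25], "yaw": 0}, {"offset": [0, 0, 28], "yaw": 0}, {"offset": [-20, 0, 0], "yaw": 0}, {"offset": [-20, 0, 0], "yaw": 0}, {"offset": [-12, 0, 0], "yaw": 0}, {"offset": [0, 0, 0], "yaw": 0}]'

```text
time_s: 11.15
position: [0.5036, -0.0547, 0.1133]
orientation: [0.15, 0.989, -0.0, 0.001]
force: [0.3, 0.8, -0.6]
grip_width: -0.0001
```

Call:
play_rows --motion '[{"offset": [-3, 0, 0], "yaw": 0}, {"offset": [-3, 0, 0], "yaw": 0}, {"offset": [-3, 0, 0], "yaw": 0}, {"offset": [0, 0, 0], "yaw": 0}]'

```text
time_s: 11.55
position: [0.5109, -0.0577, 0.1134]
orientation: [0.15, 0.989, -0.0, 0.0]
force: [-0.6, 0.1, -0.2]
grip_width: 0.0001
```

Call:
play_rows --motion '[{"offset": [-3.5, 0, -1.6], "yaw": 0}, {"offset": [-3.5, 0, -1.6], "yaw": 0}, {"offset": [-3.7, 0, -1], "yaw": 0}, {"offset": [-3.8, 0, -1], "yaw": 0}, {"offset": [-3.8, 0, -0.4], "yaw": 0}, {"offset": [-3.8, 0, -0.4], "yaw": 0}]'

```text
time_s: 12.15
position: [0.5321, -0.0643, 0.1193]
orientation: [0.15, 0.989, -0.0, -0.0]
force: [-3.9, -0.1, -0.8]
grip_width: -0.0
```

Call:
play_rows --motion '[{"offset": [-3.8, 0, 0.3], "yaw": 0}, {"offset": [-3.8, 0, 0.3], "yaw": 0}, {"offset": [-3.7, 0, 1], "yaw": 0}, {"offset": [-3.7, 0, 1], "yaw": 0}, {"offset": [-3.5, 0, 1.6], "yaw": 0}, {"offset": [-3.5, 0, 1.6], "yaw": 0}]'

```text
time_s: 12.75
position: [0.5538, -0.0711, 0.1137]
orientation: [0.15, 0.989, -0.0, 0.001]
force: [-3.9, -0.9, 5.5]
grip_width: -0.0002
```

Call:
play_rows --motion '[{"offset": [-3.2, 0, 2.2], "yaw": 0}, {"offset": [-3.2, 0, 2.2], "yaw": 0}, {"offset": [-2.8, 0, 2.6], "yaw": 0}, {"offset": [-2.8, 0, 2.6], "yaw": 0}, {"offset": [-4, 0, 3], "yaw": 0}, {"offset": [-4, 0, 3.2], "yaw": 0}, {"offset": [-4, 0, 0], "yaw": 0}]'

```text
time_s: 13.45
position: [0.576, -0.0778, 0.0972]
orientation: [0.15, 0.989, 0.0, -0.0]
force: [-0.3, -0.2, -0.1]
grip_width: -0.0
```

Run:
```python
from h import *
s=snap('scene')
cv2.imwrite('pics/c5.png',cv2.resize(s['im'][200:440,200:440],(500,500)))
st=ctrl.state();print(st['time_s'],st['position'],st['force'])
c=np.array([.5426,-.0685]);xs=np.array([.953,-.3026]);ys=np.array([.3026,.953])
d=st['position'][:2]-c;print('stand frame',d@xs,d@ys)
```

```text
13.5 [ 0.57697663 -0.07817171  0.09749316] [0.8766493  0.22425863 0.26581622]
stand frame 0.03568758505806564 0.0011852261029134462
```

View pics/c5.png

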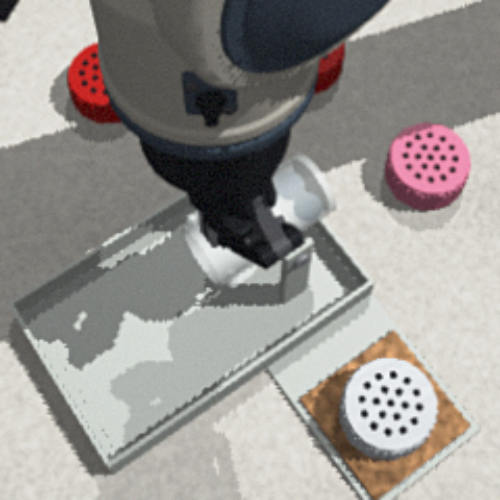

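The jar now lies about level, with its mouth at crop (205,250) pointing into the tray. I go on pushing down and outwards.

Call:
play_rows --motion '[{"offset": [-5, 0, 0], "yaw": 0}, {"offset": [-3, 0, 3.5], "yaw": 0}, {"offset": [-3, 0, 3.5], "yaw": 0}, {"offset": [-2, 0, 3.7], "yaw": 0}, {"offset": [-2, 0, 3.7], "yaw": 0}, {"offset": [-1, 0, 3.7], "yaw": 0}]'

```text
time_s: 14.1
position: [0.5913, -0.0827, 0.0793]
orientation: [0.15, 0.989, -0.0, 0.0]
force: [-1.2, 0.7, 4.9]
grip_width: -0.0002
```

Call:
play_rows --motion '[{"offset": [-0.5, 0, 2.5], "yaw": 0}, {"offset": [0, 0, 2], "yaw": 0}, {"offset": [0, 0, 1.5], "yaw": 0}, {"offset": [0, 0, 0], "yaw": 0}]'

```text
time_s: 14.5
position: [0.5916, -0.0828, 0.0735]
orientation: [0.15, 0.989, -0.0, 0.0]
force: [-0.2, -1.1, 1.6]
grip_width: -0.0002
```

Call:
play_rows --motion '[{"offset": [0, 0, 1.5], "yaw": 0}, {"offset": [0, 0, 1], "yaw": 0}, {"offset": [0, 0, 0], "yaw": 0}]'

```text
time_s: 14.8
position: [0.5916, -0.0828, 0.0711]
orientation: [0.15, 0.989, -0.0, 0.0]
force: [0.5, -0.3, 5.3]
grip_width: 0.0001
```

Call:
play_rows --motion '[{"offset": [0, 0, 1], "yaw": 0}, {"offset": [0, 0, 0], "yaw": 0}]'

```text
time_s: 15.0
position: [0.592, -0.0829, 0.0705]
orientation: [0.15, 0.989, -0.0, 0.001]
force: [0.2, -0.2, 8.7]
grip_width: 0.0001
```

Call:
play_rows --motion '[{"offset": [0, 0, 1], "yaw": 0}, {"offset": [0, 0, 0], "yaw": 0}]'

```text
time_s: 15.2
position: [0.5924, -0.083, 0.0699]
orientation: [0.15, 0.989, -0.0, 0.001]
force: [0.7, -0.9, 15.1]
grip_width: -0.0001
```

Call:
play_rows --motion '[{"offset": [0, 0, -10], "yaw": 0}, {"offset": [0, 0, -20], "yaw": 0}, {"offset": [0, 0, -35], "yaw": 0}, {"offset": [0, 0, -35], "yaw": 0}, {"offset": [0, 0, -20], "yaw": 0}]'

```text
time_s: 15.7
position: [0.592, -0.0828, 0.1918]
orientation: [0.15, 0.989, -0.0, 0.001]
force: [-0.1, 0.1, -0.6]
grip_width: -0.0001
```

Call:
play_rows --motion '[{"offset": [30, 0, 0], "yaw": 0}, {"offset": [40, 0, 0], "yaw": 0}, {"offset": [40, 0, 0], "yaw": 0}, {"offset": [40, 0, 0], "yaw": 0}, {"offset": [0, 0, 0], "yaw": 0}]'

```text
time_s: 16.2
position: [0.4428, -0.0365, 0.1888]
orientation: [0.15, 0.989, 0.0, -0.002]
force: [-0.4, 0.6, 0.5]
grip_width: 0.0002
```

Run:
```python
from h import *
s=snap('scene')
cv2.imwrite('pics/c6.png',cv2.resize(s['im'][200:440,200:440],(600,600)))
st=ctrl.state();print(st['time_s'],st['position'],st['force'])
```

```text
16.25 [ 0.44595544 -0.03741898  0.18933863] [ 0.80386526 -0.8910671   0.41780669]
```

View pics/c6.png

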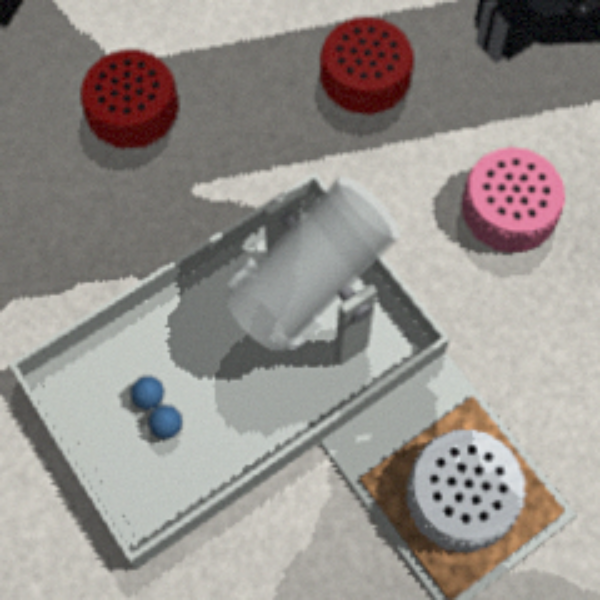

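The picture shows both blue beads on the tray floor at crop (147,391) and (165,422), the jar at its stop, and the cap upright on the cork at crop (468,490). I let things settle, measure once more, and hand in.

Call:
play_rows --motion '[{"offset": [0, 0, 0], "yaw": 0}, {"offset": [0, 0, 0], "yaw": 0}, {"offset": [0, 0, 0], "yaw": 0}, {"offset": [0, 0, 0], "yaw": 0}, {"offset": [0, 0, 0], "yaw": 0}, {"offset": [0, 0, 0], "yaw": 0}, {"offset": [0, 0, 0], "yaw": 0}, {"offset": [0, 0, 0], "yaw": 0}]'

```text
time_s: 17.05
position: [0.4483, -0.0382, 0.1891]
orientation: [0.15, 0.989, -0.0, -0.0]
force: [0.2, -0.3, -0.7]
grip_width: 0.0003
```

Run:
```python
from h import *
s=snap('scene'); im=s['im']; hsv=cv2.cvtColor(im,cv2.COLOR_BGR2HSV)
c=np.array([.5426,-.0685]);xs=np.array([.953,-.3026]);ys=np.array([.3026,.953])
m=cv2.inRange(hsv,(95,110,40),(125,255,255)); m[:300]=0;m[450:]=0
k,l,q,ct=cv2.connectedComponentsWithStats(m)
for i in range(1,k):
    if q[i,4]>20:
        p=onz(s,ct[i],.0125)[:2]-c; print('bead',ct[i].round(1),q[i,4],p@xs,p@ys)
g=cv2.cvtColor(im,cv2.COLOR_BGR2GRAY);bh=cv2.morphologyEx(g,cv2.MORPH_BLACKHAT,np.ones((9,9)))
z=np.zeros_like(bh);cv2.circle(z,(387,391),18,1,-1)
k,l,q,ct=cv2.connectedComponentsWithStats(((bh>40)*z).astype(np.uint8));h=ct[[i for i in range(1,k) if q[i,4]>=4]]
p=onz(s,h.mean(0),.036)[:2]-c;print('cap',len(h),p@xs,p@ys)
if len(h)>15 and abs(p@xs)<.02 and abs(p@ys-.135)<.02: print(ctrl.sign_off())
```

```text
bead [262.1 362.6] 237 0.10922761271240604 -7.754196353705611e-05
cap 17 0.0009338259152207803 0.13726015660804197
the job is handed in; nothing more can be done
None
```

I unscrewed the silver cap by about 80° anticlockwise, lifted it off and set it down holes up on the cork pad. Then I tipped the jar with the shut fingers to its stop, where the push force rose to 15 N. Both beads came out into the tray. I handed the job in after about 17 s on the robot's clock; no verdict was reported.

- **Cap:** at stand (1, 137) mm, against a pad centre of (0, 135) mm. This came from one view only, with the height taken from the text, because the arm blocked the top camera and the two-view check failed. Its holes showed as 17 of 19 because the search circle was tight.
- **Beads:** both lie side by side on the tray floor in the last picture. The final colour mask merged them into one blob at stand (109, 0) mm, well inside the rim, so they were not measured separately.
- **Gripper:** well clear of everything, with wrist force readings near zero.

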